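# Clip the snap-hook handle onto the force gauge's ring and prove it with a tug

### The arm

A 6-joint arm with a two-finger parallel gripper is mounted at the origin on a cart in front of the work surface, level with it; the furniture and walls round the work are solid. World frame = base frame: x ahead of the robot, y to its left, z up, the work surface at z = 0. Lengths are in m, angles in rad, forces in N, time in s.
With the tool pointing down it reaches from about 0.275 to 1 m from the base axis. Payload 8.4 kg.
Tool frame: the origin (TCP) lies midway between the tips of the shut fingers; the grasp point (between the pads) lies 19 mm behind it; z points along the fingers, y is the line along which they close (so a half turn about z gives the same grasp; the last joint's range is limited). The gripper opens to 85 mm and grips with 20 to 120 N. Pads are 22 mm wide; open, the fingers measure 114 mm over their backs; the gripper's body (76 mm by 85 mm) begins 54 mm behind the grasp point. The pads swing forward as they close: fully open they stand 13 mm farther back than shut.
Start: joints at [1.348, 0.353, 1.633, -0, 1.155, -0.002], TCP at [0.137, 0.61, 0.231] pointing down, gripper open.
Joint ranges: [-2.63, 2.63], [-0.92, 2.1], [0.06, 2.66], [-1.3, 4.44], [0, 2.69], [-3.02, 3.02]. Speed limits (rad/s): [2.22, 2.22, 2.79, 3.14, 3.14, 3.14].

### API

Orientations are given as a unit quaternion [x, y, z, w].
In Python, from station import * gives the robot as it stands.
- The arm moves only by the tool carry_out, never from a script. Its argument "motion" is a list of rows, each an object with "delta_rot": the turn, a rotation vector about the tool's x, y, z in rad, a list of three; "offset": the shift along the tool's x, y, z in mm, a list of three; "gripper": the gripper's target within -1 to 1 (fully open at 1, half-way at 0, shut at -1). A call has 1 to 8 rows; each row is the pose to reach, as a shift and turn from the pose commanded when the call began, along the tool's axes at that moment; what a row does not reach only later rows make up. A row lasts 1/12 s, in which the tool goes at most 41.7 mm and 7.16 degrees, less where a joint would pass 70% of its speed; a pose out of reach is approached as far as the arm can. A call with a gripper value outside its range is refused whole. The fingers move at their own pace and stop on an object; "force" is the grip in N (left out, the last holds). Time passes only in rows, so rows that repeat a pose let the fingers close. It gives the time, the measured TCP pose, the force, the opening and the grip force at its end, in the units of the state.
- state(): the state, without advancing time (a new reading comes with each control period).
- camera(name): name is "scene" or "top" or "wrist"; returns the picture (400x640x3 uint8, blue, green, red); there is no depth.
- calibration(name): a dict with "mtx" (3x3 intrinsics, pixels), "dist" ([k1, k2, p1, p2, k3] as OpenCV has them; the pictures are not rectified), "T" (4x4, takes a point from camera to world coordinates). Camera axes: x right, y down, z forward; pixel columns grow to the right and rows downward; lengths in m; the calibration is good to about 2 mm. A picture is of the moment at which its call begins: read the wrist's pose just before it. calibration takes no time and is no camera call; for the wrist camera it gives the pose at the moment of the call.
- finish_job(): hands the job in; it is judged then, once.
Trained networks look in the newest picture that a camera, given by its name, has taken for a name from the list of things; names that differ only in an ending like _2 or _b are one class to them, and where a whole thing is asked for, a point or a joint stands for the part that bears it (a point fixed in the world has none). Each returns a list of dicts, best first, with "confidence" (0 to 1); they miss things now and then, are a little off and sometimes report something else, mostly with a low value. They report only what shows in the picture. A call takes as long as a camera call. They do not tell look-alikes from the thing itself.
- cut_out(camera, thing): "region" (400x640 bool, what is visible of it) and "box" ([centre column, centre row, width, height] in pixels, round what is visible of it).
- landmark_of(camera, thing): "pixel" ([column, row] in pixels: a listed point, or the origin of a listed thing).
The state is a dict: "time_s": time; "q": joint angles; "qd": joint speeds; "joint_efforts": joint torques, N m; "ee_pos": TCP position; "orientation": TCP orientation; "force": force on the tool from outside, world axes, zero at the start; "ft_torque": the same for the moment, N m; "width": opening from 0.0 (shut) to 1.0 (fully open); "grip_force": force on a finger pad.
Only numpy, scipy, OpenCV 4.12 (cv2) and the standard library are available. Lean on these libraries where they do the work, as an engineer would, in place of code of your own. Each camera call takes 0.05 s, during which the arm holds its last target. There are 200 camera calls.

### The job

Pick up the loose pull handle and push its snap hook onto the free side bar of the ring on the force gauge until the sprung gate snaps shut behind the bar; the gauge is delicate, so never force the hook on it with more than 30 N. Then prove the catch with a gentle tug back along the gauge's axis that draws the rod out about 10 mm, never more than 15 mm, ease it home again, and let go of the handle so that it hangs clipped on the ring. Leave the glassware, tin and weights where they stand.

Things in the scene. Friction and masses are not known exactly. Their poses are not given: they have to be found in the camera images.
- hook: Loose pull handle with a forked snap hook, 166 mm long, 0.2 to 0.3 kg, lying flat. Origin under the grip, 10 mm ahead of its centre; +x toward the hook's mouth, z up as it lies. In front of the grip is a steel fork, 18 mm thick, centred 13 mm up: two legs 8 mm wide, 22 mm apart inside, with flared tips reaching 111 mm from the origin and 22 mm either side.
- handle (a point): Centre of the handle's ribbed grey grip, a bar 90 mm long (x), 24 mm wide (y) and 26 mm thick (z), 13 mm above the worktop as it lies. Axes as hook: +x points toward the hook's mouth.
- bay (a point): Centre of the hook's bay, the space between the legs, 79 mm from the grip's centre along +x; axes as hook. The bay is 22 mm wide (y), from its closed end (the crown, 17 mm behind this point) to the sprung gate across its mouth (inner face 16.5 mm, outer face 21.5 mm ahead).
- gate (a joint): Sprung gate, pivoted on the left (+y) leg 19 mm ahead of bay, rad: 0 shut, grows as it swings inward, to 1.6; it cannot swing outward and shuts by itself. About 5 N against its middle starts it, up to about 10 N to pass. It snaps shut behind a 10 mm bar once that is 22 to 28 mm inside the pivot line, a few mm short of the crown.
- ring_bar (a point): Middle of the round free side bar (10 mm thick, the left one) of the steel ring on the gauge's rod. x is the gauge's axis, pointing into the gauge, away from the robot and 0.32 to 0.48 rad upward; z along the bar; y from rod to bar. The rod is 44 mm to -y. The ring stands across x: flat straps 22 mm deep (x), opening 34 mm (y) by 24 mm (z) to -y of this bar.
- rod (a joint): How far the gauge's rod, with the ring, is drawn out along -x of ring_bar, m: 0 home, end stop 0.030. A spring holds it home with 3 N and pulls 0.5 N more for each mm drawn; it cannot be pushed in past 0.
- tilt (a joint): Nose-down angle of the gauge, in rad more (+) or less (-) than 0.40; from -0.08 to 0.08. The stiff joint stays where it is set.
- stand: Fixed stand of the force gauge: base 160x120x14 mm, column, fork; origin on the worktop under the tilt axis (280 mm up). The white housing (110x66x60 mm, dial on top) has its nose 63 mm behind the bar. The hook goes on along the gauge's axis, axes parallel: right leg through the ring, left leg outside. The 18 mm leg fits the 24 mm opening only if tilted with it; held level it jams.
- weight_500: Bystander: the largest brass calibration weight, 38 mm across, 71 mm tall; origin at the centre of its underside.
- weight_200: Bystander: a smaller brass weight, 30 mm across, 53 mm tall; origin at the centre of its underside.
- tin_1: Bystander: round aluminium tin with lid, 67 mm across, 38 mm tall; origin at the centre of its underside.
- beaker: Bystander: glass beaker, 54 mm across, 70 mm tall; origin at the centre of its underside.
- vial_1: Bystander: glass vial with a white cap, 27 mm across, 64 mm tall; origin at the centre of its underside.
Not all that is in view belongs to the job. There is more than one size of the hook; the job needs the larger.

How it is judged:
By the outcome, as a careful person would: the job done as asked, in the order asked, and still so for the second after the job is handed in, with the robot touching nothing.
It also fails if it takes over 67 s, if anything falls off the work surface, if the arm or the gripper's body presses on something with over 40 N, if the wrist force passes 120 N, or if a joint passes its speed limit or range.

## Working session

There is one attempt and no reset: what is moved stays moved. The work goes in short steps, Python scripts to look and compute and a tool call to move; the robot and the scene stay as the last step left them, time stands still between calls to the robot, and variables do not carry over. Pictures are saved under pics/ and viewed, at most 10 in all, crops included, and the job is handed in when it is done.

Besides the shell and the picture viewer there is one more tool, called after ">>>" as name(argument=value, ...) on one line, values as JSON. carry_out: Moves the arm, as the interface text tells. Its arguments: {"type":"object","properties":{"motion":{"type":"array"},"force":{"type":"number"}},"required":["motion"]}

```bash
mkdir -p pics; ls
python3 - <<'E'
from station import *
import cv2,numpy as np
for c in("scene","top"):
    cv2.imwrite(f"pics/{c}0.png",camera(c))
    for t in("hook","handle","bay","gate","ring_bar","stand"):
        try:
            for d in landmark_of(c,t)[:3]: print(c,t,np.round(d["pixel"],1),round(d["confidence"],2))
        except Exception as e: print(c,t,e)
    k=calibration(c);print(k["mtx"].round(1).tolist(),np.round(k["dist"],3),k["T"].round(3).tolist())
print(state())
E
```

```text
pics
scene hook [312.6 246.7] 0.8
scene handle [314.2 245.3] 0.75
scene handle [260.1 231.5] 0.61
scene handle [217.5 215.8] 0.57
scene bay [277.  224.4] 0.66
scene bay [300.1 251.4] 0.55
scene gate it knows: bay, beaker, handle, hook, ring_bar, stand, tin, vial, weight
scene ring_bar [341.5 185.2] 0.62
scene stand [376.1 241.2] 0.76
[[518.7, 0.0, 321.4], [0.0, 518.7, 199.7], [0.0, 0.0, 1.0]] [-0.015  0.     0.     0.     0.   ] [[0.763, -0.257, 0.593, -0.409], [-0.646, -0.327, 0.69, -1.163], [0.017, -0.91, -0.415, 0.858], [0.0, 0.0, 0.0, 1.0]]
top hook [276.6 238.9] 0.66
top hook [412.8 206.1] 0.66
top hook [413.5 225. ] 0.64
top handle [322.3 218.6] 0.7
top handle [280.  239.6] 0.62
top bay [273.3 219.3] 0.8
top bay [321.8 229.6] 0.45
top gate it knows: bay, beaker, handle, hook, ring_bar, stand, tin, vial, weight
top ring_bar [325.1 179.4] 0.55
top stand [340.1 178.8] 0.59
top stand [326.7 177.4] 0.27
[[459.7, 0.0, 313.3], [0.0, 459.7, 201.6], [0.0, 0.0, 1.0]] [-0.104  0.     0.     0.     0.   ] [[-0.004, -0.934, 0.358, -0.067], [-1.0, 0.004, -0.001, 0.027], [-0.001, -0.358, -0.934, 1.841], [0.0, 0.0, 0.0, 1.0]]
{'time_s': 0.6, 'q': array([ 1.34759252e+00,  3.52979791e-01,  1.63342251e+00,  2.49967652e-05,
        1.15517591e+00, -2.45847391e-03]), 'qd': array([ 0.00055359, -0.00122515, -0.00047859,  0.00032459, -0.00068251,
        0.00090579]), 'joint_efforts': array([ 7.68135178e-04, -6.04873967e+01, -3.42312813e+01,  2.88418825e-06,
        1.32481600e-03, -5.09192944e-05]), 'ee_pos': array([0.13687574, 0.60982626, 0.23128395]), 'orientation': array([ 1.10153722e-01,  9.93914562e-01,  8.46012705e-06, -1.05489173e-05]), 'force': array([-0.4139546 , -0.10975638, -0.72851641]), 'ft_torque': array([ 0.03639145, -0.00056262,  0.04148004]), 'grip_force': 0.0, 'width': 0.9968776447321632}
```

Run:
```python
import cv2,numpy as np
a=cv2.imread("pics/top0.png")[140:290,220:450]; b=cv2.imread("pics/scene0.png")[120:300,190:440]
a=cv2.resize(a,(460,300),interpolation=cv2.INTER_CUBIC);
a=cv2.imread("pics/top0.png")[150:270,230:430];a=cv2.resize(a,(800,480),interpolation=cv2.INTER_CUBIC)
cv2.imwrite("pics/a.png",a)
b=cv2.resize(b,(800,576),interpolation=cv2.INTER_CUBIC);cv2.imwrite("pics/b.png",b)
```

```text
(no output)
```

View pics/a.png

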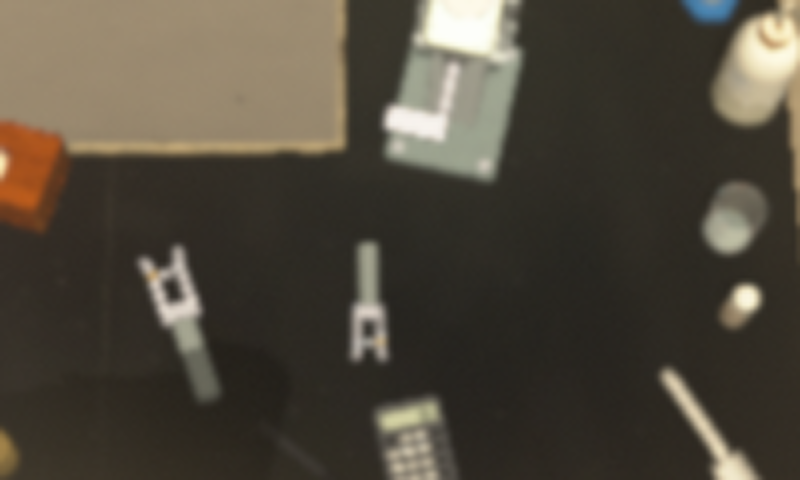

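View pics/b.png

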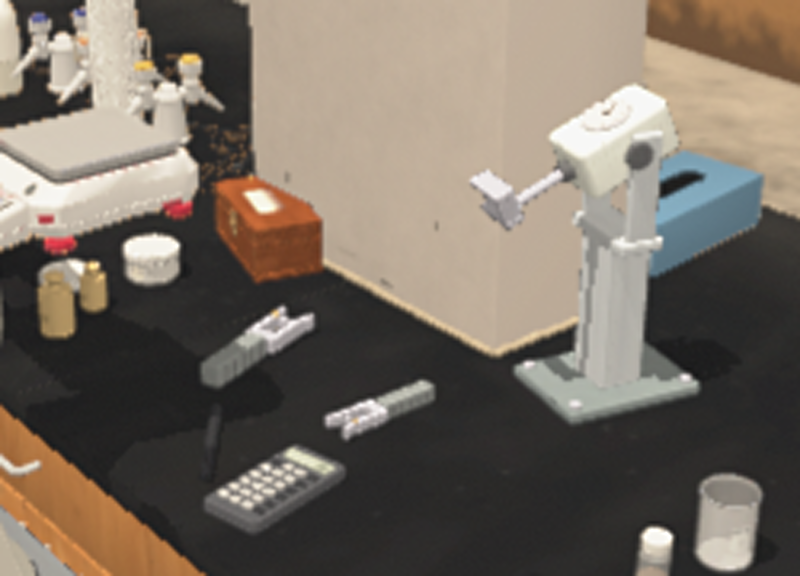

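Two hooks are in view: the left one at top pixel (277,232), about 40 px long, and the right one at (322,225), about 30 px long. At about 250 px/m, 40 px is roughly 160 mm, so the left one is the larger. The ring is at top pixel ~(328,180) and scene pixel ~(343,182), beside a tall beige block.

```bash
cat > h.py <<'E'
from station import *
import cv2,numpy as np
from scipy.spatial.transform import Rotation as R
np.set_printoptions(precision=4,suppress=True)
def ray(c,px,k=None):
    k=k or calibration(c)
    u=cv2.undistortPoints(np.array([[px]],float),k["mtx"],k["dist"])[0,0]
    d=k["T"][:3,:3]@np.r_[u,1]
    return k["T"][:3,3],d/np.linalg.norm(d)
def plane(c,px,z,k=None):
    o,d=ray(c,px,k); return o+d*(z-o[2])/d[2]
def tri(rays):
    A=[np.eye(3)-np.outer(d,d) for o,d in rays]
    p=np.linalg.solve(sum(A),sum(a@o for a,(o,d) in zip(A,rays)))
    return p,[1000*np.linalg.norm(a@(p-o)) for a,(o,d) in zip(A,rays)]
def project(c,p,k=None):
    k=k or calibration(c); Ti=np.linalg.inv(k["T"])
    return cv2.projectPoints(np.atleast_2d(p).astype(float),cv2.Rodrigues(Ti[:3,:3])[0],Ti[:3,3],k["mtx"],k["dist"])[0][:,0]
def move(pos,rot,s=None):
    """offset mm / rotvec in the tool frame, from the present pose"""
    s=s or state(); r=R.from_quat(s["orientation"])
    return r.inv().apply(np.array(pos)-s["ee_pos"])*1000,(r.inv()*rot).as_rotvec()
def toolrot(yaw,pitch=0.,flip=False):
    """tool with z = -hook z, y along hook y; hook x at yaw, raised by pitch"""
    h=R.from_euler("ZY",[yaw,-pitch])
    return h*R.from_matrix(np.diag([-1,1,-1.]) if not flip else np.diag([1,-1,-1.]))
E
python3 - <<'E'
from h import *
for n,t,s in(("handle",(280,239.6),(260.1,231.5)),("bay",(273.3,219.3),(277,224.4))):
    print(n,plane("top",t,.013),plane("scene",s,.013))
for t in((325.1,179.4),(328,180.3)): print(tri([ray("top",t),ray("scene",(341.5,185.2))]))
camera("top");camera("scene")
st=plane("top",(340.1,178.8),0);print("stand",st,plane("scene",(376.1,241.2),0))
for n in("weight","tin","beaker","vial"):
    for d in landmark_of("top",n)[:3]: print(n,d["pixel"],round(d["confidence"],2),plane("top",d["pixel"],0)[:2])
print(R.from_quat(state()["orientation"]).as_matrix())
k=calibration("wrist");print(k["T"])
E
```

```text
handle [0.4668 0.1639 0.013 ] [0.4619 0.1699 0.013 ]
bay [0.5555 0.194  0.013 ] [0.5387 0.1771 0.013 ]
(array([ 0.6571, -0.0213,  0.1986]), [np.float64(1.3405105791509682), np.float64(1.3405105791507952)])
(array([ 0.6492, -0.0316,  0.2046]), [np.float64(0.07687020869634359), np.float64(0.07687020869632845)])
stand [ 0.7458 -0.092   0.    ] [ 0.7439 -0.1123  0.    ]
weight [222.7, 250.1] 0.54 [0.4257 0.4018]
weight [228.5, 261.4] 0.42 [0.3778 0.3748]
tin [215.7, 229.0] 0.47 [0.5174 0.4374]
beaker [411.3, 205.6] 0.69 [ 0.6194 -0.3952]
vial [410.8, 229.8] 0.63 [ 0.5106 -0.3845]
vial [410.3, 206.1] 0.53 [ 0.6171 -0.3907]
[[-0.9757  0.219  -0.    ]
 [ 0.219   0.9757 -0.    ]
 [ 0.     -0.     -1.    ]]
[[ 0.2177  0.9231  0.317   0.0539]
 [ 0.976  -0.2059 -0.0707  0.6274]
 [ 0.      0.3247 -0.9458  0.3733]
 [ 0.      0.      0.      1.    ]]
```

Run:
```python
from h import *
print(move([.43,.155,.24],toolrot(.28)))
```

```text
(array([-385.611 , -379.5921,   -8.7176]), array([-0.    , -0.    , -0.5008]))
```

>>> carry_out(motion=[{"offset": [-200, -190, -9], "delta_rot": [0, 0, -0.25], "gripper": 0.2}, {"offset": [-200, -190, -9], "delta_rot": [0, 0, -0.25], "gripper": 0.2}, {"offset": [-200, -190, -9], "delta_rot": [0, 0, -0.25], "gripper": 0.2}, {"offset": [-386, -380, -9], "delta_rot": [0, 0, -0.5], "gripper": 0.2}, {"offset": [-386, -380, -9], "delta_rot": [0, 0, -0.5], "gripper": 0.2}, {"offset": [-386, -380, -9], "delta_rot": [0, 0, -0.5], "gripper": 0.2}, {"offset": [-386, -380, -9], "delta_rot": [0, 0, -0.5], "gripper": 0.2}, {"offset": [-386, -380, -9], "delta_rot": [0, 0, -0.5], "gripper": 0.2}])

```text
time_s: 1.57
ee_pos: [0.3168, 0.3321, 0.238]
orientation: [-0.139, 0.99, 0.0, 0.0]
force: [0.3, 0.5, -0.3]
width: 0.603
grip_force: 0.0
```

>>> carry_out(motion=[{"offset": [0, 0, 0], "delta_rot": [0, 0, 0], "gripper": 0.2}])

```text
time_s: 1.65
ee_pos: [0.3189, 0.3286, 0.238]
orientation: [-0.137, 0.991, -0.001, 0.0]
force: [-0.3, 0.0, 0.7]
width: 0.6
grip_force: 0.0
```

Run:
```python
from h import *
print(state()["ee_pos"],move([.43,.155,.24],toolrot(.28)))
```

```text
[0.3189 0.3286 0.238 ] (array([ -59.7745, -197.2442,   -1.5473]), array([-0.0023,  0.0006, -0.0047]))
```

>>> carry_out(motion=[{"offset": [-60, -197, -1], "delta_rot": [0, 0, 0], "gripper": 0.2}, {"offset": [-60, -197, -1], "delta_rot": [0, 0, 0], "gripper": 0.2}, {"offset": [-60, -197, -1], "delta_rot": [0, 0, 0], "gripper": 0.2}, {"offset": [-60, -197, -1], "delta_rot": [0, 0, 0], "gripper": 0.2}, {"offset": [-60, -197, -1], "delta_rot": [0, 0, 0], "gripper": 0.2}, {"offset": [-60, -197, -1], "delta_rot": [0, 0, 0], "gripper": 0.2}, {"offset": [-60, -197, -1], "delta_rot": [0, 0, 0], "gripper": 0.2}])

```text
time_s: 2.23
ee_pos: [0.4291, 0.1595, 0.2389]
orientation: [-0.137, 0.991, 0.0, 0.0]
force: [0.3, 1.0, 0.2]
width: 0.601
grip_force: 0.0
```

Run:
```python
from h import *
k=calibration("wrist");cv2.imwrite("pics/w1.png",camera("wrist"))
print(state()["ee_pos"])
for t in("handle","bay","hook","ring_bar"):
    for d in landmark_of("wrist",t)[:3]: print(t,np.round(d["pixel"],1),round(d["confidence"],2),plane("wrist",d["pixel"],.013,k))
for d in cut_out("wrist","hook")[:3]:
    m=d["region"]; ys,xs=np.nonzero(m)
    P=np.array([plane("wrist",(x,y),.013,k)[:2] for x,y in zip(xs[::7],ys[::7])],float)
    print(d["box"],d["confidence"],m.sum(),cv2.minAreaRect((P*1000).astype(np.float32)),np.arctan2(*cv2.fitLine(P.astype(np.float32),cv2.DIST_L2,0,.01,.01)[[1,0],0]))
```

```text
[0.4284 0.1606 0.2388]
handle [316.9 201. ] 0.96 [0.4718 0.1691 0.013 ]
handle [174.8 223.1] 0.79 [ 0.5541 -0.006   0.013 ]
bay [318.7 252.4] 0.91 [0.5434 0.1918 0.013 ]
bay [175.7 182.8] 0.89 [ 0.4973 -0.0117  0.013 ]
hook [177.2 215.7] 0.78 [ 0.5424 -0.0042  0.013 ]
[322.6, 222.9, 35.7, 119.8] 0.65 2314 ((502.49383544921875, 183.18783569335938), (169.52940368652344, 42.84896469116211), 16.12601661682129) 0.3254454
[178.8, 202.4, 34.3, 88.6] 0.6 1406 ((528.4296875, -9.203161239624023), (124.31864166259766, 31.06014060974121), 0.5516332983970642) -0.014099517
```

View pics/w1.png

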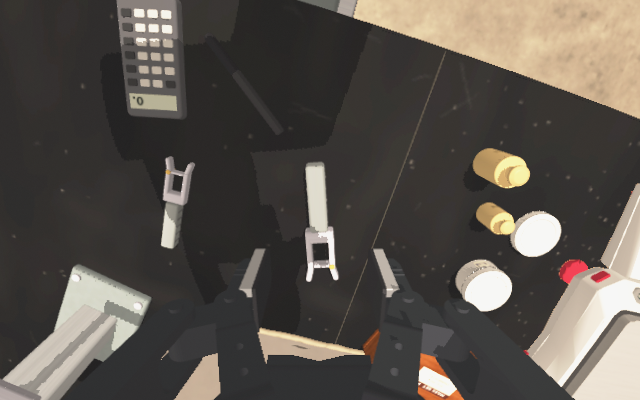

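The wrist view confirms the choice: the thing at (319,222) measures 169×43 mm, which matches the larger hook. The one at (178,202) is only 124 mm long. The calculator and pen are clear of the grasp.

Run:
```python
from h import *
print(move([.470,.170,.07],toolrot(.295)));print(move([.470,.170,.004],toolrot(.295)))
```

```text
(array([-42.9573,  -4.1843, 168.7763]), array([ 0.0002, -0.0001, -0.0137]))
(array([-42.9645,  -4.1951, 234.7763]), array([ 0.0002, -0.0001, -0.0137]))
```

>>> carry_out(motion=[{"offset": [-43, -4, 90], "delta_rot": [0, 0, -0.014], "gripper": 0.2}, {"offset": [-43, -4, 90], "delta_rot": [0, 0, -0.014], "gripper": 0.2}, {"offset": [-43, -4, 165], "delta_rot": [0, 0, -0.014], "gripper": 0.2}, {"offset": [-43, -4, 165], "delta_rot": [0, 0, -0.014], "gripper": 0.2}, {"offset": [-43, -4, 165], "delta_rot": [0, 0, -0.014], "gripper": 0.2}, {"offset": [-43, -4, 165], "delta_rot": [0, 0, -0.014], "gripper": 0.2}])

```text
time_s: 3.03
ee_pos: [0.4683, 0.169, 0.0717]
orientation: [-0.147, 0.989, -0.001, -0.003]
force: [-0.0, 0.8, 0.3]
width: 0.602
grip_force: 0.0
```

Run:
```python
from h import *
print(state()["ee_pos"],move([.470,.170,.004],toolrot(.295)))
k=calibration("wrist");cv2.imwrite("pics/w2.png",camera("wrist"))
for t in("handle","bay"):
    for d in landmark_of("wrist",t)[:2]: print(t,np.round(d["pixel"],1),round(d["confidence"],2),plane("wrist",d["pixel"],.013,k))
```

```text
[0.4683 0.169  0.0717] (array([-2.3483,  0.4902, 67.6743]), array([-0.0003, -0.0062, -0.0005]))
handle [ 68.8 256.5] 0.94 [ 0.5544 -0.0088  0.013 ]
handle [319.  223.6] 0.85 [0.4703 0.1695 0.013 ]
bay [320.9 307.1] 0.82 [0.5399 0.1924 0.013 ]
bay [ 71.5 187.9] 0.8 [ 0.4959 -0.0082  0.013 ]
```

>>> carry_out(motion=[{"offset": [-1, 0.5, 40], "delta_rot": [0, -0.006, -0.008], "gripper": 0.2}, {"offset": [-1, 0.5, 68], "delta_rot": [0, -0.006, -0.008], "gripper": 0.2}, {"offset": [-1, 0.5, 68], "delta_rot": [0, -0.006, -0.008], "gripper": 0.2}, {"offset": [-1, 0.5, 68], "delta_rot": [0, -0.006, -0.008], "gripper": 0.2}, {"offset": [-1, 0.5, 68], "delta_rot": [0, -0.006, -0.008], "gripper": -1}, {"offset": [-1, 0.5, 68], "delta_rot": [0, -0.006, -0.008], "gripper": -1}, {"offset": [-1, 0.5, 68], "delta_rot": [0, -0.006, -0.008], "gripper": -1}, {"offset": [-1, 0.5, 68], "delta_rot": [0, -0.006, -0.008], "gripper": -1}], force=80)

```text
time_s: 3.85
ee_pos: [0.4732, 0.1704, 0.0085]
orientation: [-0.15, 0.989, 0.001, 0.005]
force: [-2.3, -0.2, 14.6]
width: 0.26
grip_force: 78.7
```

>>> carry_out(motion=[{"offset": [0, 0, 0], "delta_rot": [0, 0, 0], "gripper": -1}, {"offset": [0, 0, 0], "delta_rot": [0, 0, 0], "gripper": -1}, {"offset": [0, 0, 0], "delta_rot": [0, 0, 0], "gripper": -1}, {"offset": [0, 0, 0], "delta_rot": [0, 0, 0], "gripper": -1}])

```text
time_s: 4.18
ee_pos: [0.4732, 0.1704, 0.0085]
orientation: [-0.15, 0.989, 0.001, 0.005]
force: [-1.7, -0.6, 14.4]
width: 0.261
grip_force: 78.7
```

Run:
```python
from h import *
s=state();print(s["ee_pos"],s["width"]*85,R.from_quat(s["orientation"]).as_matrix())
print(move([.43,.03,.20],toolrot(-.18,.0)))
```

```text
[0.4732 0.1704 0.0085] 22.20262504383812 [[-0.9548 -0.297   0.0096]
 [-0.2969  0.9549  0.0031]
 [-0.0101  0.0001 -0.9999]]
(array([  81.0343, -121.1797, -192.3808]), array([0.0025, 0.0099, 0.4815]))
```

Run:
```python
from h import *
print(move([.53,.10,.38],toolrot(-.2,.0)))
print(plane("scene",(344.7,231),0),plane("top",(316,187.5),0),calibration("wrist")["mtx"])
```

```text
(array([ -37.0514,  -84.0181, -371.1958]), array([0.0026, 0.0099, 0.5015]))
[0.7102 0.0088 0.    ] [ 0.7049  0.0137 -0.    ] [[300.6583   0.     318.6248]
 [  0.     300.6583 199.2157]
 [  0.       0.       1.    ]]
```

>>> carry_out(motion=[{"offset": [0, 0, -80], "delta_rot": [0, 0.01, 0], "gripper": -1}, {"offset": [0, 0, -80], "delta_rot": [0, 0.01, 0], "gripper": -1}, {"offset": [-37, -84, -371], "delta_rot": [0, 0.01, 0.5], "gripper": -1}, {"offset": [-37, -84, -371], "delta_rot": [0, 0.01, 0.5], "gripper": -1}, {"offset": [-37, -84, -371], "delta_rot": [0, 0.01, 0.5], "gripper": -1}, {"offset": [-37, -84, -371], "delta_rot": [0, 0.01, 0.5], "gripper": -1}, {"offset": [-37, -84, -371], "delta_rot": [0, 0.01, 0.5], "gripper": -1}, {"offset": [-37, -84, -371], "delta_rot": [0, 0.01, 0.5], "gripper": -1}])

```text
time_s: 4.85
ee_pos: [0.5184, 0.1118, 0.3282]
orientation: [0.1, 0.995, 0.001, -0.001]
force: [0.5, -0.2, -1.3]
width: 0.261
grip_force: 79.4
```

Run:
```python
from h import *
print(state()["ee_pos"],state()["width"],move([.53,.10,.38],toolrot(-.2,.0)))
```

```text
[0.5184 0.1118 0.3282] 0.26134519786816846 (array([-13.5317,  -9.1613, -51.8576]), array([ 0.0012, -0.0024,  0.0003]))
```

>>> carry_out(motion=[{"offset": [-13, -9, -52], "delta_rot": [0, 0, 0], "gripper": -1}, {"offset": [-13, -9, -52], "delta_rot": [0, 0, 0], "gripper": -1}, {"offset": [-13, -9, -52], "delta_rot": [0, 0, 0], "gripper": -1}, {"offset": [-13, -9, -52], "delta_rot": [0, 0, 0], "gripper": -1}])

```text
time_s: 5.18
ee_pos: [0.5297, 0.1009, 0.3772]
orientation: [0.1, 0.995, 0.001, -0.001]
force: [-0.1, -0.6, -2.0]
width: 0.259
grip_force: 79.4
```

```bash
cat > snap.py <<'E'
from h import *
import sys,pickle
n=sys.argv[1]; s=state();k=calibration("wrist");im=camera("wrist");cv2.imwrite(f"pics/{n}.png",im)
pickle.dump((k,s),open(f"{n}.pkl","wb"));print(s["ee_pos"])
r=R.from_quat(s["orientation"])
for t in("handle","bay","ring_bar","stand"):
    for d in landmark_of("wrist",t)[:2]: print(t,np.round(d["pixel"],1),round(d["confidence"],2))
E
python3 snap.py A
```

```text
[0.5297 0.1009 0.3772]
handle [262.3 178.1] 0.89
handle [319.6 258.7] 0.8
bay [252.7 143.2] 0.71
bay [320.3 368.4] 0.58
ring_bar [226.7 299.5] 0.61
stand [241.6 274.5] 0.57
```

View pics/A.png

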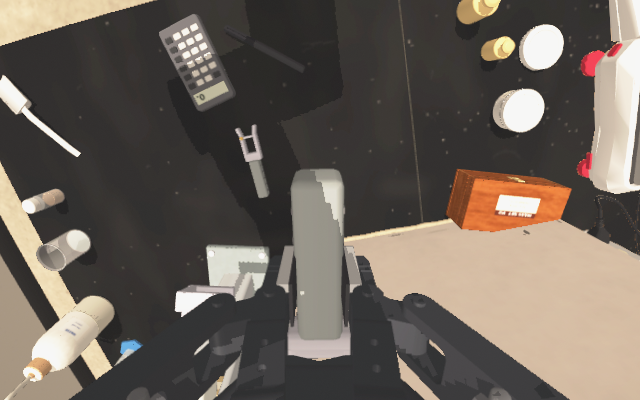

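Run:
```python
from h import *
print(state()["q"],move([.53,-.06,.38],toolrot(-1.2,.0)))
```

```text
[ 0.1849  0.1124  1.628   0.0021  1.4079 -1.188 ] (array([ -32.5394, -157.8665,   -5.4307]), array([-0.0041, -0.0061,  1.0017]))
```

>>> carry_out(motion=[{"offset": [-32, -158, -5], "delta_rot": [0, 0, 0.99], "gripper": -1}, {"offset": [-32, -158, -5], "delta_rot": [0, 0, 0.99], "gripper": -1}, {"offset": [-32, -158, -5], "delta_rot": [0, 0, 0.99], "gripper": -1}, {"offset": [-32, -158, -5], "delta_rot": [0, 0, 0.99], "gripper": -1}, {"offset": [-32, -158, -5], "delta_rot": [0, 0, 0.99], "gripper": -1}, {"offset": [-32, -158, -5], "delta_rot": [0, 0, 0.99], "gripper": -1}, {"offset": [-32, -158, -5], "delta_rot": [0, 0, 0.99], "gripper": -1}, {"offset": [-32, -158, -5], "delta_rot": [0, 0, 0.99], "gripper": -1}])

```text
time_s: 6.1
ee_pos: [0.5299, -0.0603, 0.38]
orientation: [0.563, 0.827, -0.001, -0.003]
force: [0.3, 0.4, -2.1]
width: 0.261
grip_force: 79.6
```

>>> carry_out(motion=[{"offset": [0, 0, 0], "delta_rot": [0, 0, 0], "gripper": -1}, {"offset": [0, 0, 0], "delta_rot": [0, 0, 0], "gripper": -1}, {"offset": [0, 0, 0], "delta_rot": [0, 0, 0], "gripper": -1}])

```text
time_s: 6.35
ee_pos: [0.5302, -0.06, 0.3806]
orientation: [0.558, 0.83, -0.001, -0.002]
force: [-0.1, -0.8, -2.5]
width: 0.257
grip_force: 79.6
```

```bash
python3 snap.py A2
python3 - <<'E'
from h import *
im=cv2.imread("pics/A2.png");cv2.imwrite("pics/A2c.png",cv2.resize(im[100:400,0:400],(800,600),interpolation=cv2.INTER_CUBIC))
print(move([.61,-.15,.38],toolrot(-.27,.0)))
E
```

```text
[ 0.5302 -0.06    0.3806]
handle [318.8 260.3] 0.96
handle [347.8 128.3] 0.78
bay [318.9 367.4] 0.76
bay [313.6 116.1] 0.56
ring_bar [432.6 200.8] 0.74
stand [417.1 214.8] 0.59
stand [253.7 295.9] 0.5
(array([-113.1578,   40.2754,    0.6186]), array([-0.0019, -0.0042, -0.9175]))
```

View pics/A2c.png

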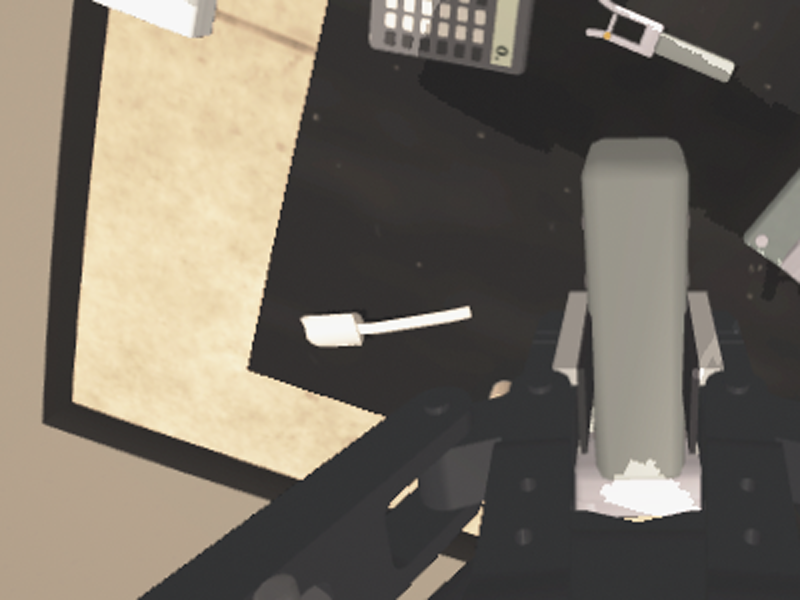

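>>> carry_out(motion=[{"offset": [-113, 40, 1], "delta_rot": [0, 0, -0.92], "gripper": -1}, {"offset": [-113, 40, 1], "delta_rot": [0, 0, -0.92], "gripper": -1}, {"offset": [-113, 40, 1], "delta_rot": [0, 0, -0.92], "gripper": -1}, {"offset": [-113, 40, 1], "delta_rot": [0, 0, -0.92], "gripper": -1}, {"offset": [-113, 40, 1], "delta_rot": [0, 0, -0.92], "gripper": -1}, {"offset": [-113, 40, 1], "delta_rot": [0, 0, -0.92], "gripper": -1}, {"offset": [-113, 40, 1], "delta_rot": [0, 0, -0.92], "gripper": -1}, {"offset": [-113, 40, 1], "delta_rot": [0, 0, -0.92], "gripper": -1}])

```text
time_s: 7.27
ee_pos: [0.6096, -0.1503, 0.3795]
orientation: [0.13, 0.992, 0.0, -0.002]
force: [0.3, -0.4, -2.0]
width: 0.261
grip_force: 79.4
```

>>> carry_out(motion=[{"offset": [0, 0, 0], "delta_rot": [0, 0, 0], "gripper": -1}, {"offset": [0, 0, 0], "delta_rot": [0, 0, 0], "gripper": -1}, {"offset": [0, 0, 0], "delta_rot": [0, 0, 0], "gripper": -1}])

```text
time_s: 7.52
ee_pos: [0.6096, -0.1501, 0.3797]
orientation: [0.135, 0.991, 0.0, -0.002]
force: [-0.3, 0.0, -2.4]
width: 0.261
grip_force: 79.4
```

```bash
python3 snap.py B
python3 - <<'E'
from h import *
a=cv2.imread("pics/A2.png")[110:310,360:620];b=cv2.imread("pics/B.png")[110:310,320:580]
r=lambda i:cv2.resize(i,(780,600),interpolation=cv2.INTER_CUBIC)
cv2.imwrite("pics/A2d.png",r(a));cv2.imwrite("pics/Bd.png",r(b))
E
```

```text
[ 0.6096 -0.1501  0.3797]
handle [318.3 261.2] 0.78
handle [391.7  96. ] 0.57
bay [384.6  57.5] 0.87
bay [320.8 368. ] 0.55
ring_bar [438.5 185.8] 0.74
stand [360.  212.5] 0.56
stand [318.3 264.7] 0.24
```

View pics/A2d.png

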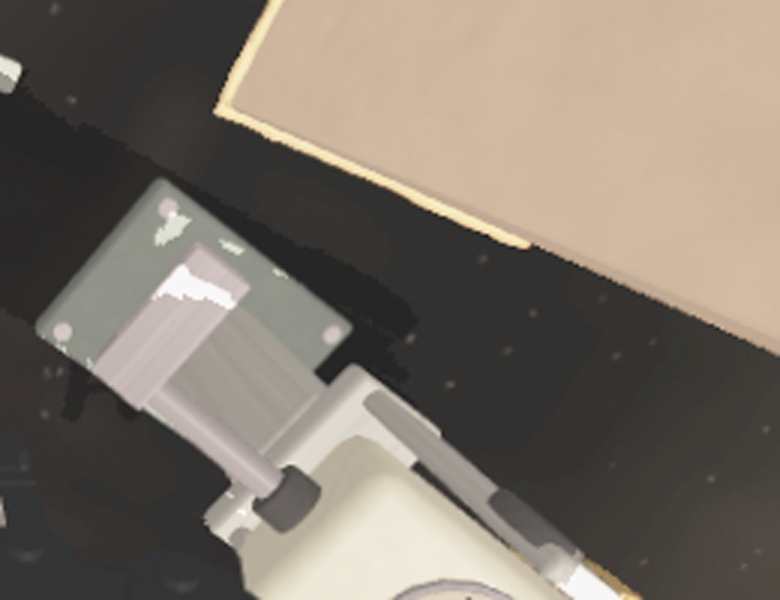

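View pics/Bd.png

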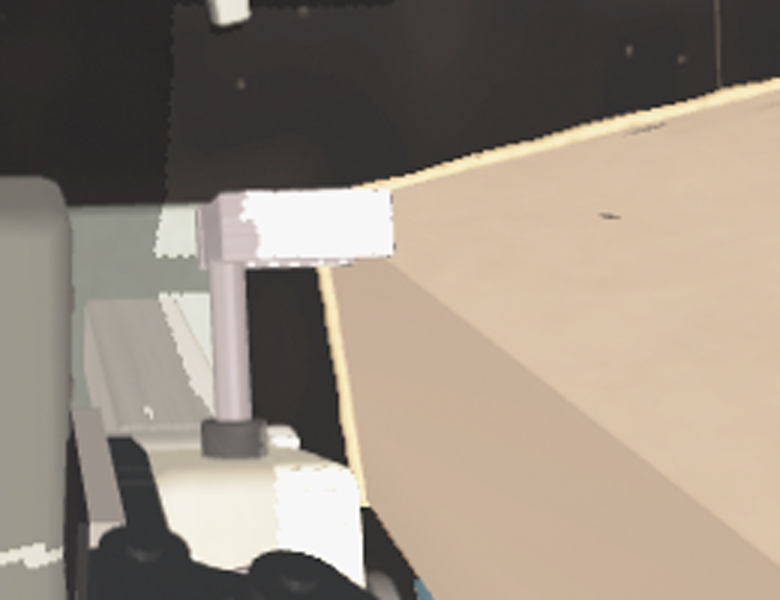

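Both crops show the ring: its top strap spans roughly A2 pixels (392–443, 192–247) and B pixels (400–451, 173–198), with the rod running to the nose. The free bar is at the end away from the rod.

```bash
cat > fit.py <<'E'
from h import *
import pickle
k={n:pickle.load(open(n+".pkl","rb"))[0] for n in("A2","B")}
pa=lambda x,y:(360+x/3,110+y/3); pb=lambda x,y:(320+x/3,110+y/3)
T=lambda a,b:tri([ray("wrist",pa(*a),k["A2"]),ray("wrist",pb(*b),k["B"])])
p,e=tri([ray("wrist",(432.6,200.8),k["A2"]),ray("wrist",(438.5,185.8),k["B"])]);print("bar lm",p,e)
p,e=tri([ray("wrist",(432.6,200.8),k["A2"]),ray("wrist",(438.5,185.8),k["B"]),ray("top",(325.1,179.4)),ray("scene",(341.5,185.2))]);print("all",p,e)
c={n:T(a,b) for n,a,b in(("bar front",(200,245),(392,188)),("bar back",(248,290),(394,257)),("collar",(288,498),(235,438)))}
for n in c: print(n,c[n])
d=c["bar back"][0]-c["bar front"][0];print("strap end",np.linalg.norm(d),np.arctan2(d[1],d[0]),np.arcsin(d[2]/np.linalg.norm(d)))
# rod: intersection of two view planes
def nrm(a,b,c): return np.cross(ray("wrist",a,k[c])[1],ray("wrist",b,k[c])[1])
n1=nrm(pa(152,393),pa(262,482),"A2");n2=nrm(pb(228,266),pb(233,420),"B")
d=np.cross(n1,n2);d/=np.linalg.norm(d);d*=np.sign(d[0]);print("rod yaw,tilt",np.arctan2(d[1],d[0]),np.arcsin(d[2]))
E
python3 fit.py
```

```text
bar lm [ 0.6434 -0.0331  0.2294] [np.float64(1.1000231466231047), np.float64(1.100023146623215)]
all [ 0.6529 -0.0278  0.2053] [np.float64(9.482854269891018), np.float64(2.5340948407722546), np.float64(7.379777196727944), np.float64(2.7765624580653903)]
bar front (array([ 0.6272, -0.0246,  0.2432]), [np.float64(0.3462798351328451), np.float64(0.34627983513295973)])
bar back (array([ 0.6457, -0.0306,  0.2523]), [np.float64(0.5190982764802364), np.float64(0.5190982764802426)])
collar (array([ 0.6944, -0.0915,  0.2561]), [np.float64(0.28419819256675116), np.float64(0.28419819256684714)])
strap end 0.021449625062041615 -0.3134071907917467 0.4376935494540658
rod yaw,tilt -0.23602988533889535 0.33873057483353186
```

```bash
cat > fit2.py <<'E'
from fit import *
from scipy.optimize import least_squares
obs=[("A2",pa(200,245),"bf"),("A2",pa(248,290),"bb"),("A2",pa(95,368),"rf"),("A2",pa(145,410),"rb"),
("B",pb(392,188),"bf"),("B",pb(394,257),"bb"),("A2",(432.6,200.8),"m"),("B",(438.5,185.8),"m"),
("A2",pa(152,393),0),("A2",pa(205,437),1),("A2",pa(262,482),2),("B",pb(228,266),3),("B",pb(230.5,340),4),("B",pb(233,420),5)]
def res(v,full=False):
    p,yaw,t,s,w,w2=v[:3],v[3],v[4],v[5],v[6],v[7]; h=R.from_euler("ZY",[yaw,-t]);out=[]
    for c,px,n in obs:
        q={"bf":(-.011,w,.012+s),"bb":(.011,w,.012+s),"rf":(-.011,-.044-w2,.012+s),"rb":(.011,-.044-w2,.012+s),"m":(0,0,0)}.get(n) if isinstance(n,str) else (v[8+n],-.044,0)
        out+=list((project("wrist",p+h.apply(q),k[c])[0]-px)*(.4 if n=="m" else 1))
    return np.r_[out,(s-.003)/.001,(w-.005)/.001,(w2-.006)/.003]
v0=np.r_[.641,-.034,.232,-.26,.4,.003,.005,.006,.012,.03,.05,.012,.03,.05]
r=least_squares(res,v0)
C=np.linalg.inv(r.jac.T@r.jac);print("fit",r.x,"\nsd",np.sqrt(np.diag(C))[:8],"cost",r.cost);print(r.fun)
E
python3 fit2.py | sed -n '/^fit/,$p'
```

```text
fit [ 0.6405 -0.0341  0.2339 -0.2377  0.3524  0.003   0.0053  0.0034  0.0118
  0.0351  0.0593  0.0118  0.0364  0.0629] 
sd [0.0012 0.0005 0.0014 0.0117 0.0483 0.001  0.0006 0.0009] cost 3.4252382461247146
[-0.883   0.6829  1.4683  0.0368 -0.8293 -0.337  -0.2666 -0.2351 -0.2389
  0.2245  0.0655  0.2394 -0.9879  0.4193  0.3179 -0.0578  0.1253 -0.1537
  0.2558 -0.3136  0.0082 -0.01    0.0576 -0.0021  0.0912 -0.0031  0.1475
 -0.0048  0.0089  0.3271 -0.8665]
```

Run:
```python
import cv2
a=cv2.imread("pics/scene0.png")[140:200,330:410];cv2.imwrite("pics/s.png",cv2.resize(a,(800,600),interpolation=cv2.INTER_CUBIC))
```

```text
(no output)
```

View pics/s.png

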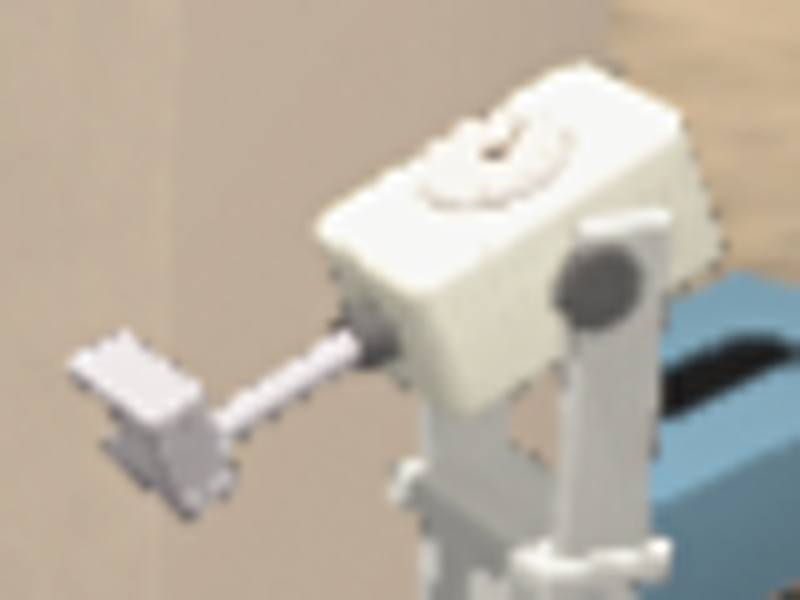

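```bash
python3 - <<'E' | sed -n '/^X/,$p'
from fit2 import *
from scipy.optimize import brentq
print("X")
ps=lambda x,y:np.array((330+x/10,140+y/10))
p=r.x[:3]
for n in ("bar",): print(project("scene",p), "crop",(project("scene",p)[0]-(330,140))*10)
for yaw in(-.22,-.24,-.26):
    for n,a,b,off in(("rod",(222,417),(352,343),(.011,-.044,0)),("right",(435,290),(680,120),(.063,-.077,.03)),("left",(320,225),(580,65),(.063,-.011,.03))):
        def f(t):
            h=R.from_euler("ZY",[yaw,-t]);q=project("scene",np.array([p+h.apply(off),p+h.apply(np.array(off)+(.1,0,0))]))
            d=q[1]-q[0];e=ps(*b)-ps(*a);return np.cross(d,e)/np.linalg.norm(d)/np.linalg.norm(e)
        print(yaw,n,brentq(f,0,.9))
h=R.from_euler("ZY",[-.24,-.4])
for o in((-.011,.005,.015),(.011,.005,.015),(-.011,-.05,.015),(.063,-.044,0),(.118,-.077,0)):print(o,(project("scene",p+h.apply(o))[0]-(330,140))*10)
print("pivot z for tilt", [(t,p[2]+.118*np.sin(t)) for t in(.36,.4,.44)])
E
```

```text
X
[[340.3426 177.649 ]] crop [103.4261 376.4904]
-0.22 rod 0.34785318383101077
-0.22 right 0.45208428976522524
-0.22 left 0.3947010391747046
-0.24 rod 0.3602212250462096
-0.24 right 0.4645284265893272
-0.24 left 0.40642279617064586
-0.26 rod 0.37233831642365406
-0.26 right 0.47664180115916904
-0.26 left 0.41787855675291996
(-0.011, 0.005, 0.015) [ 52.845  351.0925]
(0.011, 0.005, 0.015) [109.5938 316.5605]
(-0.011, -0.05, 0.015) [135.8142 411.3519]
(0.063, -0.044, 0) [333.7881 324.0792]
(0.118, -0.077, 0) [530.5275 271.5095]
pivot z for tilt [(0.36, np.float64(0.2755102780502874)), (0.4, np.float64(0.2798932829162475)), (0.44, np.float64(0.2842027754016147))]<stdin>:11: DeprecationWarning: Arrays of 2-dimensional vectors are deprecated. Use arrays of 3-dimensional vectors instead. (deprecated in NumPy 2.0)
```

```bash
cat > goal.py <<'E'
from h import *
R0=R.from_matrix([[-0.9548,-0.297,0.0096],[-0.2969,0.9549,0.0031],[-0.0101,0.0001,-0.9999]])
G=R0.inv()*R.from_euler("Z",.3015)          # hook axes in the tool
b=R0.inv().apply(np.array([.5425,.1925,.013])-[.4732,.1704,.0085])   # bay in the tool
YAW,TILT,BAR=-.245,.405,np.array([.641,-.0345,.233])
def goal(d,off=(0,0),yaw=None,tilt=None):
    """pose with the bay d behind the bar along the axis; off = (y,z) correction"""
    h=R.from_euler("ZY",[YAW if yaw is None else yaw,-(TILT if tilt is None else tilt)]); rt=h*G.inv()
    return BAR+h.apply([-d,*off])-rt.apply(b),rt
def bay_now():
    s=state();rt=R.from_quat(s["orientation"]);h=R.from_euler("ZY",[YAW,-TILT])
    return h.inv().apply(s["ee_pos"]+rt.apply(b)-BAR)*1000,(h.inv()*rt*G).as_rotvec()
E
python3 - <<'E'
from goal import *
s=state();rt=R.from_quat(s["orientation"]);print("b",b)
W=lambda q:s["ee_pos"]+rt.apply(q)
hx=G.apply([1,0,0])
print("grip px",project("wrist",W(b-.079*hx)),"bay px",project("wrist",W(b)),"crown end px",project("wrist",W(b-.034*hx)))
for d in(.12,.05):
    p,q=goal(d);print(d,p,move(p,q))
E
```

```text
b [-0.0728  0.0005 -0.0038]
grip px [[321.5498 256.4713]] bay px [[320.9283 369.0096]] crown end px [[321.1741 325.3437]]
0.12 [0.4707 0.0075 0.1529] (array([174.7517, 115.0421, 227.523 ]), array([-0.005 , -0.4195, -0.0239]))
0.05 [ 0.5332 -0.0081  0.1805] (array([110.5555, 116.6   , 199.6586]), array([-0.005 , -0.4195, -0.0239]))
```

>>> carry_out(motion=[{"offset": [170, 60, 0], "delta_rot": [0, -0.2, 0], "gripper": -1}, {"offset": [170, 60, 0], "delta_rot": [0, -0.2, 0], "gripper": -1}, {"offset": [170, 60, 0], "delta_rot": [0, -0.2, 0], "gripper": -1}, {"offset": [170, 60, 0], "delta_rot": [0, -0.2, 0], "gripper": -1}, {"offset": [175, 115, 120], "delta_rot": [-0.005, -0.42, -0.024], "gripper": -1}, {"offset": [175, 115, 120], "delta_rot": [-0.005, -0.42, -0.024], "gripper": -1}, {"offset": [175, 115, 120], "delta_rot": [-0.005, -0.42, -0.024], "gripper": -1}, {"offset": [175, 115, 120], "delta_rot": [-0.005, -0.42, -0.024], "gripper": -1}])

```text
time_s: 8.43
ee_pos: [0.4668, 0.0087, 0.2567]
orientation: [0.119, 0.972, -0.025, 0.203]
force: [-0.9, 0.4, -1.9]
width: 0.259
grip_force: 79.4
```

Run:
```python
from goal import *
print(bay_now())
for d in(.12,.06):
    p,q=goal(d);print(d,p,move(p,q))
```

```text
(array([-82.9435,   0.2989,  96.8224]), array([0.0005, 0.0021, 0.0014]))
0.12 [0.4707 0.0075 0.1529] (array([37.8189, -0.2096, 96.6793]), array([ 0.0005, -0.0021,  0.0013]))
0.06 [ 0.5242 -0.0058  0.1766] (array([-22.1792,  -0.2915,  97.1568]), array([ 0.0005, -0.0021,  0.0013]))
```

>>> carry_out(motion=[{"offset": [20, 0, 60], "delta_rot": [0, 0, 0], "gripper": -1}, {"offset": [20, 0, 97], "delta_rot": [0, 0, 0], "gripper": -1}, {"offset": [10, 0, 97], "delta_rot": [0, 0, 0], "gripper": -1}, {"offset": [-22, 0, 97], "delta_rot": [0, 0, 0], "gripper": -1}, {"offset": [-22, 0, 97], "delta_rot": [0, 0, 0], "gripper": -1}, {"offset": [-22, 0, 97], "delta_rot": [0, 0, 0], "gripper": -1}])

```text
time_s: 8.93
ee_pos: [0.5309, -0.0072, 0.1815]
orientation: [0.12, 0.971, -0.025, 0.206]
force: [3.6, -0.9, -5.2]
width: 0.26
grip_force: 78.9
```

Run:
```python
from goal import *
print(bay_now())
im=camera("scene");cv2.imwrite("pics/s2.png",im)
cv2.imwrite("pics/s2c.png",cv2.resize(im[150:210,300:380],(800,600),interpolation=cv2.INTER_CUBIC))
for t in("bay","ring_bar"):
    for d in landmark_of("scene",t)[:2]: print(t,d["pixel"],d["confidence"])
s=state();rt=R.from_quat(s["orientation"]);h=rt*G;B=s["ee_pos"]+rt.apply(b)
print("bar",(project("scene",BAR)[0]-(300,150))*10)
H=R.from_euler("ZY",[YAW,-TILT])
for n,q in(("bay",(0,0,0)),("Ltip top front",(.022,.022,.009)),("Rtip top",(.022,-.022,.009)),("Rtip bot",(.022,-.022,-.009)),("crown Rtop",(-.017,-.019,.009))):print(n,(project("scene",B+h.apply(q))[0]-(300,150))*10)
for q in((-.011,.005,.015),(.011,.005,.015),(-.011,-.049,.015),(-.011,-.049,-.015),(.011,-.049,-.015)):print(q,(project("scene",BAR+H.apply(q))[0]-(300,150))*10)
```

```text
(array([-51.8779,   0.2708,   2.0353]), array([ 0.0008, -0.0028, -0.0006]))
bay [325.8, 189.3] 0.71
ring_bar [339.4, 182.5] 0.78
bar [405.2518 279.1919]
bay [263.3074 359.5638]
Ltip top front [279.9169 278.1817]
Rtip top [343.2486 326.509 ]
Rtip bot [361.7742 371.2829]
crown Rtop [236.0123 386.4566]
(-0.011, 0.005, 0.015) [354.5051 253.9695]
(0.011, 0.005, 0.015) [411.273  219.2714]
(-0.011, -0.049, 0.015) [435.1794 313.2981]
(-0.011, -0.049, -0.015) [465.3022 388.7191]
(0.011, -0.049, -0.015) [522.7129 353.0459]
```

View pics/s2c.png

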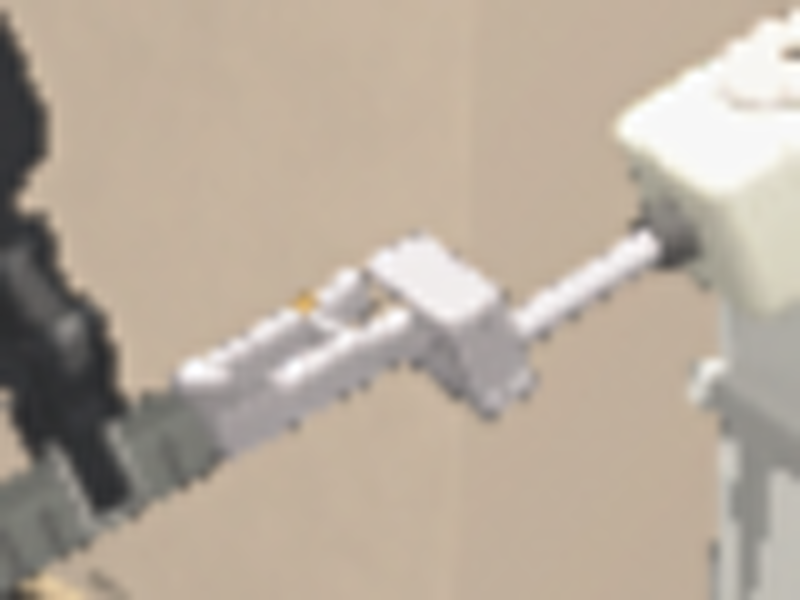

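The scene crop shows the hook lined up with the ring. The amber pivot is at crop (305,302) and the gate beside it, and the right leg tip at (405,315) is just reaching the ring opening. I'll let it settle, read the baseline force and correct the remaining offset.

>>> carry_out(motion=[{"offset": [0, 0, 0], "delta_rot": [0, 0, 0], "gripper": -1}, {"offset": [0, 0, 0], "delta_rot": [0, 0, 0], "gripper": -1}, {"offset": [0, 0, 0], "delta_rot": [0, 0, 0], "gripper": -1}])

```text
time_s: 9.33
ee_pos: [0.528, -0.0069, 0.1807]
orientation: [0.119, 0.971, -0.025, 0.205]
force: [-0.3, -0.7, -1.4]
width: 0.26
grip_force: 79.5
```

```bash
sed -i 's/\.5425,\.1925/.5458,.1935/' goal.py
cat > st.py <<'E'
from goal import *
s=state();H=R.from_euler("ZY",[YAW,-TILT])
print("bay rel bar",*bay_now(),"F axis frame",H.inv().apply(s["force"]),"M",H.inv().apply(s["ft_torque"]),s["width"],s["time_s"])
E
python3 st.py
```

```text
bay rel bar [-51.3139  -0.1451   2.2785] [ 0.0002 -0.0005  0.0004] F axis frame [-0.6653 -0.7892 -1.1878] M [-0.0169  0.4329 -0.0544] 0.2600819256160459 9.3333
```

>>> carry_out(motion=[{"offset": [0, 0, 1.5], "delta_rot": [0, 0, 0], "gripper": -1}, {"offset": [-4, 0, 1.5], "delta_rot": [0, 0, 0], "gripper": -1}, {"offset": [-8, 0, 1.5], "delta_rot": [0, 0, 0], "gripper": -1}, {"offset": [-12, 0, 1.5], "delta_rot": [0, 0, 0], "gripper": -1}, {"offset": [-12, 0, 1.5], "delta_rot": [0, 0, 0], "gripper": -1}, {"offset": [-12, 0, 1.5], "delta_rot": [0, 0, 0], "gripper": -1}])

```text
time_s: 9.83
ee_pos: [0.5404, -0.0099, 0.1844]
orientation: [0.119, 0.971, -0.025, 0.205]
force: [1.9, -0.8, -2.9]
width: 0.259
grip_force: 79.2
```

```bash
python3 st.py
```

```text
bay rel bar [-38.1791  -0.0044   0.7273] [ 0.0004 -0.0015  0.0003] F axis frame [ 0.7124 -0.3695 -3.4319] M [-0.0108  0.4173  0.022 ] 0.2592581980969911 9.8333
```

>>> carry_out(motion=[{"offset": [-3, 0, 0], "delta_rot": [0, 0, 0], "gripper": -1}, {"offset": [-6, 0, 0], "delta_rot": [0, 0, 0], "gripper": -1}, {"offset": [-9, 0, 0], "delta_rot": [0, 0, 0], "gripper": -1}, {"offset": [-9, 0, 0], "delta_rot": [0, 0, 0], "gripper": -1}, {"offset": [-9, 0, 0], "delta_rot": [0, 0, 0], "gripper": -1}])

```text
time_s: 10.25
ee_pos: [0.5482, -0.0119, 0.1879]
orientation: [0.119, 0.971, -0.025, 0.205]
force: [3.0, -1.8, -5.6]
width: 0.263
grip_force: 78.9
```

```bash
python3 st.py
```

```text
bay rel bar [-29.4221  -0.109    0.7511] [ 0.0003 -0.0012  0.0003] F axis frame [ 0.8825 -1.0563 -6.4419] M [-0.1232  0.5242 -0.1004] 0.2625722690833805 10.25
```

>>> carry_out(motion=[{"offset": [0, 0, 0], "delta_rot": [0, 0, 0], "gripper": -1}, {"offset": [0, 0, 0], "delta_rot": [0, 0, 0], "gripper": -1}])

```text
time_s: 10.42
ee_pos: [0.5481, -0.0119, 0.1879]
orientation: [0.119, 0.971, -0.025, 0.205]
force: [3.9, -3.0, -4.9]
width: 0.261
grip_force: 78.8
```

```bash
python3 st.py
```

```text
bay rel bar [-29.4764  -0.0761   0.8539] [ 0.0003 -0.0014  0.0004] F axis frame [ 2.2316 -1.9572 -6.3123] M [-0.1483  0.468  -0.1033] 0.26107342975077996 10.4167
```

>>> carry_out(motion=[{"offset": [0, 0, 1.5], "delta_rot": [0, 0, 0], "gripper": -1}, {"offset": [0, 0, 1.5], "delta_rot": [0, 0, 0], "gripper": -1}, {"offset": [0, 0, 1.5], "delta_rot": [0, 0, 0], "gripper": -1}])

```text
time_s: 10.67
ee_pos: [0.5483, -0.0119, 0.1864]
orientation: [0.119, 0.971, -0.025, 0.205]
force: [0.4, -0.5, -2.0]
width: 0.261
grip_force: 79.5
```

```bash
python3 st.py
```

```text
bay rel bar [-29.8411   0.0226  -0.6277] [ 0.0004 -0.0009  0.0006] F axis frame [-0.3067 -0.4214 -2.031 ] M [ 0.0444  0.3216 -0.0208] 0.26066248406343945 10.6667
```

>>> carry_out(motion=[{"offset": [0, 0, 1.5], "delta_rot": [0, 0, 0], "gripper": -1}, {"offset": [-2, 0, 1.5], "delta_rot": [0, 0, 0], "gripper": -1}, {"offset": [-4, 0, 1.5], "delta_rot": [0, 0, 0], "gripper": -1}, {"offset": [-4, 0, 1.5], "delta_rot": [0, 0, 0], "gripper": -1}])

```text
time_s: 11.0
ee_pos: [0.5531, -0.013, 0.187]
orientation: [0.119, 0.971, -0.025, 0.205]
force: [0.9, -0.3, -2.3]
width: 0.26
grip_force: 79.5
```

```bash
python3 st.py
```

```text
bay rel bar [-25.1655   0.0781  -2.0142] [ 0.0004 -0.0014  0.0005] F axis frame [-0.0398 -0.1056 -2.4564] M [0.0491 0.3531 0.0382] 0.26039156667042485 11.0
```

Free. Next, small steps into the gate.

>>> carry_out(motion=[{"offset": [-1.5, 0, 0], "delta_rot": [0, 0, 0], "gripper": -1}, {"offset": [-3, 0, 0], "delta_rot": [0, 0, 0], "gripper": -1}, {"offset": [-4, 0, 0], "delta_rot": [0, 0, 0], "gripper": -1}, {"offset": [-4, 0, 0], "delta_rot": [0, 0, 0], "gripper": -1}])

```text
time_s: 11.33
ee_pos: [0.5549, -0.0138, 0.1874]
orientation: [0.119, 0.971, -0.025, 0.204]
force: [-5.2, 2.7, -3.0]
width: 0.26
grip_force: 79.8
```

```bash
python3 st.py
```

```text
bay rel bar [-23.1544  -0.3107  -2.6353] [-0.0004  0.0019  0.0006] F axis frame [-6.4208  1.3928 -0.5207] M [0.1593 1.0611 0.1454] 0.26004813200866234 11.3333
```

>>> carry_out(motion=[{"offset": [-1.5, 0, 0], "delta_rot": [0, 0, 0], "gripper": -1}, {"offset": [-3, 0, 0], "delta_rot": [0, 0, 0], "gripper": -1}, {"offset": [-4, 0, 0], "delta_rot": [0, 0, 0], "gripper": -1}, {"offset": [-4, 0, 0], "delta_rot": [0, 0, 0], "gripper": -1}])

```text
time_s: 11.67
ee_pos: [0.558, -0.0145, 0.1888]
orientation: [0.119, 0.972, -0.025, 0.203]
force: [-6.1, 3.7, -2.7]
width: 0.26
grip_force: 79.9
```

```bash
python3 st.py
```

```text
bay rel bar [-19.666   -0.1935  -2.738 ] [-0.0005  0.0027  0.0009] F axis frame [-7.3616  2.1313  0.2422] M [0.4347 1.2429 0.2566] 0.2604024003439855 11.6667
```

>>> carry_out(motion=[{"offset": [-2, 0, 0], "delta_rot": [0, 0, 0], "gripper": -1}, {"offset": [-4, 0, 0], "delta_rot": [0, 0, 0], "gripper": -1}, {"offset": [-6, 0, 0], "delta_rot": [0, 0, 0], "gripper": -1}, {"offset": [-6, 0, 0], "delta_rot": [0, 0, 0], "gripper": -1}])

```text
time_s: 12.0
ee_pos: [0.5622, -0.016, 0.1903]
orientation: [0.119, 0.972, -0.026, 0.202]
force: [-8.5, 4.4, -3.7]
width: 0.258
grip_force: 80.0
```

```bash
python3 st.py
```

```text
bay rel bar [-15.0291  -0.5798  -3.2037] [-0.0013  0.0053  0.0008] F axis frame [-10.0245   2.1618   0.3195] M [0.4796 1.7916 0.2788] 0.25823381534911893 12.0
```

>>> carry_out(motion=[{"offset": [-2, 0, -1], "delta_rot": [0, 0, 0], "gripper": -1}, {"offset": [-4, 0, -1], "delta_rot": [0, 0, 0], "gripper": -1}, {"offset": [-6, 0, -1], "delta_rot": [0, 0, 0], "gripper": -1}, {"offset": [-6, 0, -1], "delta_rot": [0, 0, 0], "gripper": -1}])

```text
time_s: 12.33
ee_pos: [0.5671, -0.017, 0.1934]
orientation: [0.119, 0.972, -0.025, 0.202]
force: [-5.7, 7.0, -7.0]
width: 0.262
grip_force: 79.7
```

```bash
python3 st.py
```

```text
bay rel bar [-9.246  -0.3224 -2.4072] [-0.001   0.0056  0.0012] F axis frame [-9.4418  5.3612 -3.5863] M [0.766  1.8904 0.4178] 0.2621255905458 12.3333
```

>>> carry_out(motion=[{"offset": [-2, 0, 0], "delta_rot": [0, 0, 0], "gripper": -1}, {"offset": [-4, 0, 0], "delta_rot": [0, 0, 0], "gripper": -1}, {"offset": [-6, 0, 0], "delta_rot": [0, 0, 0], "gripper": -1}, {"offset": [-6, 0, 0], "delta_rot": [0, 0, 0], "gripper": -1}])

```text
time_s: 12.67
ee_pos: [0.5737, -0.0181, 0.1967]
orientation: [0.119, 0.972, -0.025, 0.203]
force: [-4.0, 6.3, -4.8]
width: 0.259
grip_force: 79.7
```

```bash
python3 st.py
```

```text
bay rel bar [-1.7804  0.1246 -1.7977] [-0.0001  0.003   0.0011] F axis frame [-6.8891  5.115  -2.2292] M [0.8308 1.4215 0.4394] 0.25899654222394497 12.6667
```

>>> carry_out(motion=[{"offset": [-2, 0, 0], "delta_rot": [0, 0, 0], "gripper": -1}, {"offset": [-4, 0, 0], "delta_rot": [0, 0, 0], "gripper": -1}, {"offset": [-6, 0, 0], "delta_rot": [0, 0, 0], "gripper": -1}, {"offset": [-6, 0, 0], "delta_rot": [0, 0, 0], "gripper": -1}])

```text
time_s: 13.0
ee_pos: [0.5799, -0.0195, 0.1997]
orientation: [0.119, 0.971, -0.025, 0.204]
force: [-1.4, 5.5, -3.7]
width: 0.258
grip_force: 79.7
```

```bash
python3 st.py
```

```text
bay rel bar [ 5.2174  0.3284 -1.358 ] [0.0004 0.0012 0.0011] F axis frame [-3.9508  5.0163 -2.3532] M [0.7467 0.9806 0.3375] 0.25845654773525034 13.0
```

>>> carry_out(motion=[{"offset": [-1, 0, 0], "delta_rot": [0, 0, 0], "gripper": -1}, {"offset": [-2, 0, 0], "delta_rot": [0, 0, 0], "gripper": -1}, {"offset": [-3, 0, 0], "delta_rot": [0, 0, 0], "gripper": -1}, {"offset": [-3, 0, 0], "delta_rot": [0, 0, 0], "gripper": -1}])

```text
time_s: 13.33
ee_pos: [0.5835, -0.0203, 0.2016]
orientation: [0.119, 0.971, -0.025, 0.205]
force: [2.7, 1.4, -4.0]
width: 0.258
grip_force: 79.2
```

```bash
python3 st.py
```

```text
bay rel bar [ 9.3915  0.428  -0.903 ] [ 0.0008 -0.001   0.0008] F axis frame [ 0.4657  2.0482 -4.5554] M [0.3774 0.4083 0.1359] 0.2582806408184385 13.3333
```

>>> carry_out(motion=[{"offset": [-1, 0, 1], "delta_rot": [0, 0, 0], "gripper": -1}, {"offset": [-2, 0, 1], "delta_rot": [0, 0, 0], "gripper": -1}, {"offset": [-2, 0, 1], "delta_rot": [0, 0, 0], "gripper": -1}])

```text
time_s: 13.58
ee_pos: [0.5856, -0.0214, 0.2017]
orientation: [0.119, 0.971, -0.025, 0.205]
force: [0.1, 0.6, -2.5]
width: 0.262
grip_force: 79.5
```

```bash
python3 st.py
```

```text
bay rel bar [11.5094 -0.1817 -1.7331] [ 0.0001 -0.001   0.0003] F axis frame [-0.9793  0.5975 -2.2608] M [-0.0059  0.3539  0.0223] 0.26155809199299185 13.5833
```

Gate force is gone and nothing is in contact, so the gate has snapped shut. Next is the tug: first take up the slack of about 20 mm.

>>> carry_out(motion=[{"offset": [3, 0, 0], "delta_rot": [0, 0, 0], "gripper": -1}, {"offset": [6, 0, 0], "delta_rot": [0, 0, 0], "gripper": -1}, {"offset": [9, 0, 0], "delta_rot": [0, 0, 0], "gripper": -1}, {"offset": [12, 0, 0], "delta_rot": [0, 0, 0], "gripper": -1}, {"offset": [15, 0, 0], "delta_rot": [0, 0, 0], "gripper": -1}, {"offset": [15, 0, 0], "delta_rot": [0, 0, 0], "gripper": -1}, {"offset": [15, 0, 0], "delta_rot": [0, 0, 0], "gripper": -1}])

```text
time_s: 14.17
ee_pos: [0.5718, -0.0178, 0.1954]
orientation: [0.119, 0.971, -0.025, 0.205]
force: [0.1, -0.8, -1.5]
width: 0.26
grip_force: 79.6
```

```bash
python3 st.py
```

```text
bay rel bar [-4.0824 -0.0384 -1.9178] [ 0.0002 -0.0006  0.0006] F axis frame [-0.3283 -0.7638 -1.517 ] M [0.0192 0.3366 0.0391] 0.2601341911465514 14.1667
```

>>> carry_out(motion=[{"offset": [2, 0, 0], "delta_rot": [0, 0, 0], "gripper": -1}, {"offset": [4, 0, 0], "delta_rot": [0, 0, 0], "gripper": -1}, {"offset": [4, 0, 0], "delta_rot": [0, 0, 0], "gripper": -1}, {"offset": [4, 0, 0], "delta_rot": [0, 0, 0], "gripper": -1}])

```text
time_s: 14.5
ee_pos: [0.5683, -0.017, 0.1938]
orientation: [0.119, 0.971, -0.025, 0.205]
force: [-0.2, 0.0, -0.6]
width: 0.26
grip_force: 79.5
```

```bash
python3 st.py
```

```text
bay rel bar [-8.0012 -0.0735 -2.015 ] [ 0.0002 -0.0005  0.0005] F axis frame [-0.3642 -0.0102 -0.4517] M [-0.0077  0.35   -0.0341] 0.2596062377836 14.5
```

>>> carry_out(motion=[{"offset": [1.5, 0, 0], "delta_rot": [0, 0, 0], "gripper": -1}, {"offset": [3, 0, 0], "delta_rot": [0, 0, 0], "gripper": -1}, {"offset": [3, 0, 0], "delta_rot": [0, 0, 0], "gripper": -1}, {"offset": [3, 0, 0], "delta_rot": [0, 0, 0], "gripper": -1}])

```text
time_s: 14.83
ee_pos: [0.5663, -0.0163, 0.1931]
orientation: [0.119, 0.971, -0.025, 0.205]
force: [4.0, -0.4, -2.1]
width: 0.26
grip_force: 79.4
```

```bash
python3 st.py
```

```text
bay rel bar [-10.1931   0.0671  -1.7641] [ 0.0006 -0.0019  0.0004] F axis frame [ 2.806   0.5361 -3.4852] M [-0.0488 -0.1072 -0.0699] 0.2600972465920432 14.8333
```

>>> carry_out(motion=[{"offset": [1.5, 0, 0], "delta_rot": [0, 0, 0], "gripper": -1}, {"offset": [3, 0, 0], "delta_rot": [0, 0, 0], "gripper": -1}, {"offset": [4.5, 0, 0], "delta_rot": [0, 0, 0], "gripper": -1}, {"offset": [6, 0, 0], "delta_rot": [0, 0, 0], "gripper": -1}, {"offset": [7.5, 0, 0], "delta_rot": [0, 0, 0], "gripper": -1}, {"offset": [9, 0, 0], "delta_rot": [0, 0, 0], "gripper": -1}, {"offset": [9, 0, 0], "delta_rot": [0, 0, 0], "gripper": -1}, {"offset": [9, 0, 0], "delta_rot": [0, 0, 0], "gripper": -1}])

```text
time_s: 15.5
ee_pos: [0.5588, -0.0143, 0.1898]
orientation: [0.119, 0.971, -0.025, 0.206]
force: [6.8, -2.4, -0.7]
width: 0.258
grip_force: 79.2
```

```bash
python3 st.py
```

```text
bay rel bar [-18.5977   0.1442  -1.616 ] [ 0.0009 -0.0032  0.0004] F axis frame [ 6.3347 -0.6901 -3.4575] M [-0.2799 -0.7053 -0.1724] 0.2581755343066035 15.5
```

>>> carry_out(motion=[{"offset": [1, 0, 0], "delta_rot": [0, 0, 0], "gripper": -1}, {"offset": [2, 0, 0], "delta_rot": [0, 0, 0], "gripper": -1}, {"offset": [2, 0, 0], "delta_rot": [0, 0, 0], "gripper": -1}, {"offset": [2, 0, 0], "delta_rot": [0, 0, 0], "gripper": -1}, {"offset": [2, 0, 0], "delta_rot": [0, 0, 0], "gripper": -1}])

```text
time_s: 15.92
ee_pos: [0.5574, -0.014, 0.1892]
orientation: [0.119, 0.971, -0.025, 0.206]
force: [7.3, -3.4, -1.5]
width: 0.26
grip_force: 79.2
```

```bash
python3 st.py
```

```text
bay rel bar [-20.2315   0.1672  -1.5405] [ 0.001  -0.0037  0.0003] F axis frame [ 6.7196 -1.4955 -4.4641] M [-0.2698 -0.8354 -0.1228] 0.26007209579547425 15.9167
```

Rod drawn about 10 mm and the catch holds (~7 N). Easing it home.

>>> carry_out(motion=[{"offset": [-2, 0, 0], "delta_rot": [0, 0, 0], "gripper": -1}, {"offset": [-4, 0, 0], "delta_rot": [0, 0, 0], "gripper": -1}, {"offset": [-6, 0, 0], "delta_rot": [0, 0, 0], "gripper": -1}, {"offset": [-8, 0, 0], "delta_rot": [0, 0, 0], "gripper": -1}, {"offset": [-10, 0, 0], "delta_rot": [0, 0, 0], "gripper": -1}, {"offset": [-12, 0, 0], "delta_rot": [0, 0, 0], "gripper": -1}, {"offset": [-14, 0, 0], "delta_rot": [0, 0, 0], "gripper": -1}, {"offset": [-14, 0, 0], "delta_rot": [0, 0, 0], "gripper": -1}])

```text
time_s: 16.58
ee_pos: [0.5678, -0.017, 0.1934]
orientation: [0.119, 0.971, -0.025, 0.204]
force: [0.3, 0.2, -1.8]
width: 0.26
grip_force: 79.5
```

```bash
python3 st.py
```

```text
bay rel bar [-8.61   -0.2633 -2.3394] [-0.0003  0.0011  0.0004] F axis frame [-0.5082  0.2692 -1.7499] M [0.0681 0.0886 0.0255] 0.26042400889410283 16.5833
```

>>> carry_out(motion=[{"offset": [0, 0, 0], "delta_rot": [0, 0, 0], "gripper": -0.4}, {"offset": [0, 0, 0], "delta_rot": [0, 0, 0], "gripper": -0.3}, {"offset": [0, 0, 0], "delta_rot": [0, 0, 0], "gripper": -0.1}, {"offset": [0, 0, 0], "delta_rot": [0, 0, 0], "gripper": 0.2}, {"offset": [0, 0, 0], "delta_rot": [0, 0, 0], "gripper": 0.2}, {"offset": [0, 0, 0], "delta_rot": [0, 0, 0], "gripper": 0.2}, {"offset": [0, 0, 0], "delta_rot": [0, 0, 0], "gripper": 0.2}, {"offset": [0, 0, 0], "delta_rot": [0, 0, 0], "gripper": 0.2}])

```text
time_s: 17.25
ee_pos: [0.5684, -0.017, 0.1938]
orientation: [0.119, 0.971, -0.025, 0.205]
force: [-0.3, 0.0, -0.0]
width: 0.605
grip_force: 0.0
```

>>> carry_out(motion=[{"offset": [0, 0, -15], "delta_rot": [0, 0, 0], "gripper": 0.2}, {"offset": [0, 0, -35], "delta_rot": [0, 0, 0], "gripper": 0.2}, {"offset": [0, 0, -60], "delta_rot": [0, 0, 0], "gripper": 0.2}, {"offset": [0, 0, -100], "delta_rot": [0, 0, 0], "gripper": 0.2}, {"offset": [60, 0, -120], "delta_rot": [0, 0, 0], "gripper": 0.2}, {"offset": [60, 0, -120], "delta_rot": [0, 0, 0], "gripper": 0.2}, {"offset": [60, 0, -120], "delta_rot": [0, 0, 0], "gripper": 0.2}, {"offset": [60, 0, -120], "delta_rot": [0, 0, 0], "gripper": 0.2}])

```text
time_s: 17.92
ee_pos: [0.4676, 0.0083, 0.2799]
orientation: [0.119, 0.971, -0.025, 0.205]
force: [0.8, -0.9, -0.1]
width: 0.603
grip_force: 0.0
```

Run:
```python
from h import *
im=camera("scene");cv2.imwrite("pics/f.png",cv2.resize(im[140:240,270:400],(780,600),interpolation=cv2.INTER_CUBIC))
print(state()["force"],state()["qd"])
```

```text
[-0.3206 -0.7086  0.7176] [-0.0092  0.0261 -0.0216  0.0003 -0.0027 -0.0009]
```

View pics/f.png

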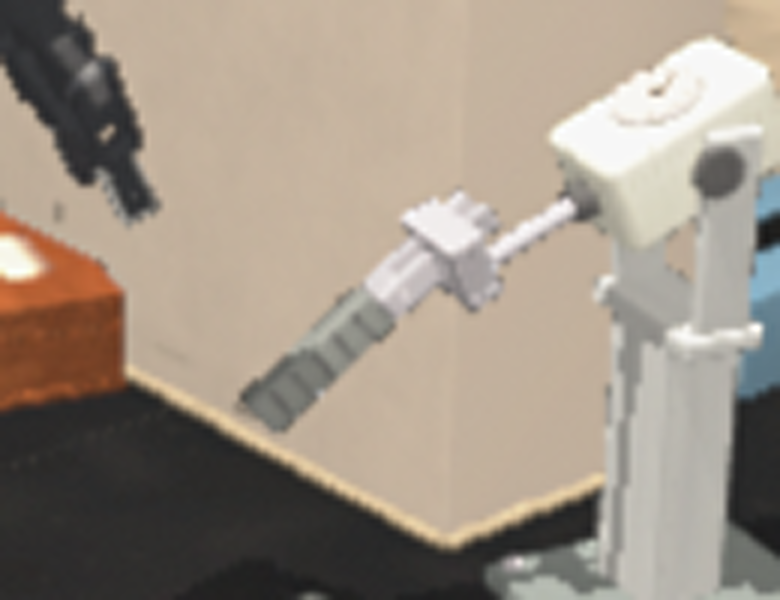

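The handle hangs clipped on the ring at (430,240), grip end at (265,400), with the rod home and the gripper clear. I'll let it settle and hand the job in.

>>> carry_out(motion=[{"offset": [0, 0, 0], "delta_rot": [0, 0, 0], "gripper": 0.2}, {"offset": [0, 0, 0], "delta_rot": [0, 0, 0], "gripper": 0.2}, {"offset": [0, 0, 0], "delta_rot": [0, 0, 0], "gripper": 0.2}, {"offset": [0, 0, 0], "delta_rot": [0, 0, 0], "gripper": 0.2}, {"offset": [0, 0, 0], "delta_rot": [0, 0, 0], "gripper": 0.2}, {"offset": [0, 0, 0], "delta_rot": [0, 0, 0], "gripper": 0.2}])

```text
time_s: 18.47
ee_pos: [0.4682, 0.0079, 0.2792]
orientation: [0.119, 0.971, -0.025, 0.205]
force: [-0.1, 0.1, 0.0]
width: 0.598
grip_force: 0.0
```

```bash
python3 -c "
from station import *
print(finish_job())"
```

```text
the job is handed in; nothing more can be done
None
```

The job is handed in: the larger hook is clipped on the ring with its gate shut (about 10 N peak axial reading while pushing on), the tug drew the rod out an estimated 10 to 12 mm and it was eased home, and the handle hangs free with nothing else touched.

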